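Bed a cell block on its parallels in the vise

ROBOT

A 6-joint arm with a two-finger parallel gripper is mounted at the origin on the work surface. World frame = base frame: x ahead of the robot, y to its left, z up, the work surface at z = 0. Lengths are in m, angles in rad, forces in N, time in s.
With the tool pointing down it reaches from about 0.25 to 0.775 m from the base axis. Payload 4 kg.
Tool frame: the origin (TCP) lies midway between the tips of the shut fingers; the grasp point (between the pads) lies 19 mm behind it; z points along the fingers, y is the line along which they close (so a half turn about z gives the same grasp; the last joint's range is limited). The gripper opens to 94 mm and grips with 3 to 60 N. Pads are 16 mm wide; open, the fingers measure 119 mm over their backs; the gripper's body (75 mm by 177 mm) begins 78 mm behind the grasp point.
Start: joints at [-1.29, 0.087, 1.371, -0, 1.684, -0.103], TCP at [0.206, -0.51, 0.206] pointing down, gripper open.
Joint ranges: [-3.1, 3.1], [-0.76, 2.03], [0.27, 2.55], [-1.08, 4.22], [0.17, 2.65], [-2.57, 2.57]. Speed limits (rad/s): [2.79, 2.79, 3.14, 3.14, 3.14, 3.14].

INTERFACE

Orientations are given as [roll, pitch, yaw] about the fixed x, y, z axes, in that order (R = Rz(yaw) Ry(pitch) Rx(roll)).
In Python, from bench import robot gives the robot as it stands.
- The arm moves only by the tool servo_tool, never from a script. Its argument "moves" is a list of rows, each a list of 5 numbers: the shift along the tool's x, y, z in units of 25 mm (1.0 is 25 mm), then the turn about the tool's z in units of 6 degrees (1.0 is 6 degrees), then the closure, from 0 (fully open) to 1 (shut). In form: [[dx, dy, dz, yaw, gripper], ...]. A call has 1 to 10 rows; each row is the pose to reach, as a shift and turn from the pose commanded when the call began, along the tool's axes at that moment; what a row does not reach only later rows make up. A row lasts 1/12 s, in which the tool goes at most 41.7 mm and 7.16 degrees, less where a joint would pass 70% of its speed; a pose out of reach is approached as far as the arm can. A call with a gripper value outside its range is refused whole. The fingers move at their own pace and stop on an object; the grip force is fixed at half the most. Time passes only in rows, so rows that repeat a pose let the fingers close. It gives the time, the measured TCP pose, the force, the opening and the grip force at its end, in the units of the state.
- robot.get_obs(): the state, without advancing time (a new reading comes with each control period).
- robot.snapshot(name): name is "scene" or "top"; returns a dict with "image" (400x640x3 uint8, blue, green, red), "fx", "fy", "cx", "cy" (pixels), "eye" and "orientation" of the camera in the world. Camera axes: x right, y down, z forward; pixel columns grow to the right and rows downward; lengths in m; the calibration is good to about 2 mm. A picture is of the moment at which its call begins. There is no depth.
- robot.close_job(): hands the job in; it is judged then, once.
The state is a dict: "time": time; "joint_positions": joint angles; "qvel": joint speeds; "joint_torque": joint torques, N m; "tool_pos": TCP position; "ee_rot": TCP orientation; "wrist_force": force on the tool from outside, world axes, zero at the start; "wrist_torque": the same for the moment, N m; "width": finger opening in m; "finger_force": force on a finger pad.
Only numpy, scipy, OpenCV 4.12 (cv2) and the standard library are available. Lean on these libraries where they do the work, as an engineer would, in place of code of your own. Each camera call takes 0.05 s, during which the arm holds its last target. There are 200 camera calls.

TASK

The white plastic cell block is nipped in the vise but sits high and crooked above its two steel parallels. Tap or press it down with the fingertips, firmly but not hard enough to bruise the plastic, until it lies level on both parallels and grips them; then let go and prove it by lightly pushing lengthwise on an end of the blue-ended parallel and then of the yellow-ended one, neither of which may slide out of place. Leave everything else on the bench alone and finish with the hand clear.

Things in the scene. Friction and masses are not known exactly. Their poses are not given: they have to be found in the camera images.
- vise: green steel bench vise, fixed; place and yaw vary. Origin on the table under the middle of the jaw opening; y along the jaws, x across (faces at x = -25 and +25 mm; screw and handle on -x, to x = -132 mm, 71 mm high). Jaws 90 mm long, 28 mm thick, tops 83 mm above the table; bed top (rubber pad, 40 N/mm) at 35 mm, 100 mm long in y
- cell_block: white plastic block 50 x 90 x 40 mm (x, y, z) held between the jaws, dark bore on top; below it a fixed grey sole plate 46 x 86 mm stands 2 to 10 mm proud, differing by block, not measured. Origin: centre of the white underside, 71 to 75 mm up at the start; axes as the vise's when level. It only moves up and down and tips end to end about x (up to 0.07 rad), and stays where left
- end_left (a point): point on the block's flat hard top, 33 mm from its middle towards the vise's +y: a good place to press. Jaw friction: about 12 N slides the block, some 15 N at a raised end levels it once the sole lands. Home is felt as a stiff stop, top 97 to 107 mm up. 20 to 28 N on each end there leaves the parallels gripped; over 45 N, or a fast strike, bruises it
- end_right (a point): the same point towards the vise's -y
- parallel_blue: loose ground steel bar, 11 x 180 x 22 mm (x, y, z), last 18 mm of each end blue, lying on the vise bed along the jaws, against one of them (x = +19 or -19 mm in the vise; the bars swap places between runs), ends 35 to 55 mm beyond the jaws. Origin: centre of underside, 35 mm up; top 57 mm up. 0.3 kg; loose, it slides at 1 to 2 N; gripped, it stands some 6 N
- parallel_yellow: loose ground steel bar, 11 x 180 x 22 mm (x, y, z), last 18 mm of each end yellow, lying on the vise bed along the jaws, against one of them (x = +19 or -19 mm in the vise; the bars swap places between runs), ends 35 to 55 mm beyond the jaws. Origin: centre of underside, 35 mm up; top 57 mm up. 0.3 kg; loose, it slides at 1 to 2 N; gripped, it stands some 6 N
- parallel_blue_left (a point): centre of the blue-ended bar's end face at its +y end (the face is 11 mm wide, 22 mm high), 46 mm above the table
- parallel_blue_right (a point): the same at its -y end
- parallel_yellow_left (a point): the same for the yellow-ended bar's +y end
- parallel_yellow_right (a point): the same at its -y end
- cell_jar_a: small glass cell jar with white lid and three stubs, 66 mm across, 102 mm high; not part of the job, leave it where it is
- cell_jar_b: a second such jar; not part of the job, leave it where it is
- mouse: black computer mouse, 62 mm across, 31 mm high; not part of the job, leave it where it is
- mallet: small hammer, 220 mm long, lying beyond the vise; not part of the job, leave it where it is
- driver: screwdriver lying beyond the vise; not part of the job, leave it where it is
- spacer: green plastic ring, 44 mm across, 12 mm high; not part of the job, leave it where it is
Not all that is in view belongs to the job. What is shaped like the parallel_yellow but pink is not meant.

How it is judged:
On the way, in this order (a step that is already met when the one before it is completed fails the run):
1. the block lies level and grips both parallels (4 N or more on each), and is let go (angle between the z axis of cell_block and the z axis of vise, either way round below 0.02 rad and contact force between cell_block and parallel_blue above 4 N and contact force between cell_block and parallel_yellow above 4 N and contact force between the fingers and cell_block below 0.2 N), for 0.2 s.
2. the blue-ended parallel stands a push of 2 N without sliding (angle between the z axis of cell_block and the z axis of vise, either way round below 0.02 rad and contact force between cell_block and parallel_blue above 3 N and contact force between cell_block and parallel_yellow above 3 N and contact force between the fingers and cell_block below 0.2 N and contact force between the fingers and parallel_blue above 2 N and linear speed of parallel_blue below 0.02 m/s), for 0.02 s.
3. the yellow-ended parallel stands a push of 2 N without sliding (angle between the z axis of cell_block and the z axis of vise, either way round below 0.02 rad and contact force between cell_block and parallel_blue above 3 N and contact force between cell_block and parallel_yellow above 3 N and contact force between the fingers and cell_block below 0.2 N and contact force between the fingers and parallel_yellow above 2 N and linear speed of parallel_yellow below 0.02 m/s), for 0.02 s.
At the end, for the whole second after the job is handed in: the block is level within 0.02 rad and its sole presses on each parallel with more than 3 N; both parallels at rest within 8 mm of where they lay (angle between the z axis of cell_block and the z axis of vise, either way round below 0.02 rad and contact force between cell_block and parallel_blue above 3 N and contact force between cell_block and parallel_yellow above 3 N and distance of each of parallel_blue, parallel_yellow from where it was at the start of the episode below 0.008 m and linear speed of each of parallel_blue, parallel_yellow below 0.005 m/s); the robot touches nothing.
It fails at once if the block is pressed or struck with more than 45 N (contact force between the fingers and cell_block above 45 N).
It fails at once if a parallel is pushed with more than 25 N (contact force between the fingers and parallel_blue above 25 N or contact force between the fingers and parallel_yellow above 25 N).
It fails at once if a bystander is moved more than 25 mm (distance of any of cell_jar_a, cell_jar_b, mouse, mallet, driver, spacer from where it was at the start of the episode above 0.025 m).
It also fails if it takes over 51 s, if anything falls off the work surface, if the arm or the gripper's body presses on something with over 40 N, if the wrist force passes 120 N, or if a joint passes its speed limit or range.

## Working session

There is one attempt and no reset: what is moved stays moved. The work goes in short steps, Python scripts to look and compute and a tool call to move; the robot and the scene stay as the last step left them, time stands still between calls to the robot, and variables do not carry over. Pictures are saved under pics/ and viewed, at most 10 in all, crops included, and the job is handed in when it is done.

Besides the shell and the picture viewer there is one more tool, called after ">>>" in YAML: its name, and indented under it one key for each argument. servo_tool: Moves the arm, as the interface text tells. Its arguments: {"type":"object","properties":{"moves":{"type":"array"}},"required":["moves"]}

```bash
mkdir -p pics; cat > h.py <<'E'
from bench import robot
import numpy as np, cv2
from scipy.spatial.transform import Rotation as R
def snap(cam,fn):
    s=robot.snapshot(cam); cv2.imwrite('pics/'+fn+'.png',s['image']); np.savez('pics/'+fn+'.npz',**s); return s
def Rm(o):
    o=np.array(o,float); 
    return o if o.shape==(3,3) else (R.from_quat(o).as_matrix() if o.size==4 else R.from_euler('xyz',o).as_matrix())
def ray(s,u,v,z):
    d=Rm(s['orientation'])@np.array([(u-s['cx'])/s['fx'],(v-s['cy'])/s['fy'],1]); e=np.array(s['eye']); return e+d*(z-e[2])/d[2]
def proj(s,p):
    c=Rm(s['orientation']).T@(np.array(p)-s['eye']); return np.array([s['fx']*c[0]/c[2]+s['cx'],s['fy']*c[1]/c[2]+s['cy']])
E
python3 - <<'E'
from h import *
for c in('top','scene'):
    s=snap(c,c+'0'); print(c,s['fx'],s['fy'],s['cx'],s['cy'],s['eye'],s['orientation'])
print(robot.get_obs())
E
```

```text
top 472.5729602999281 472.5729602999281 320.42655963160945 202.74279117539038 [ 0.29246202 -0.05584533  1.25708318] [-2.95354988 -0.00421492 -1.56083016]
scene 457.26002948572165 457.26002948572165 321.1052112155811 210.14505128916048 [1.43914352 0.18709318 0.93867962] [-2.28302069  0.01928513  1.8152491 ]
{'time': 0.1, 'joint_positions': array([-1.29008836e+00,  8.78624355e-02,  1.37209762e+00, -7.09635986e-06,
        1.68357625e+00, -1.03096431e-01]), 'qvel': array([-0.00049637, -0.00109706, -0.00238546,  0.00110553, -0.00095416,
        0.00035038]), 'joint_torque': array([ 1.19427310e-03, -3.41248941e+01, -3.03302228e+01,  7.19597214e-02,
        3.03788879e-02, -1.02009324e-04]), 'tool_pos': array([ 0.20580725, -0.50951624,  0.2044342 ]), 'ee_rot': array([-3.13965860e+00, -1.93012946e-04,  3.83803421e-01]), 'wrist_force': array([-0.8558629 ,  0.66378218, -0.7627198 ]), 'wrist_torque': array([ 0.04192029, -0.02434254, -0.04526594]), 'finger_force': 0.0, 'width': 0.09404288434116138}
```

View pics/top0.png

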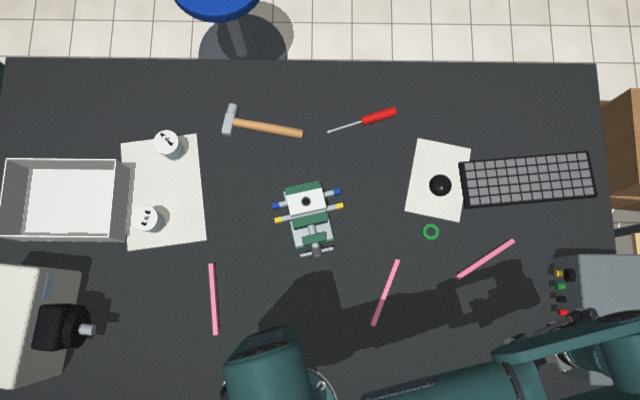

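View pics/scene0.png

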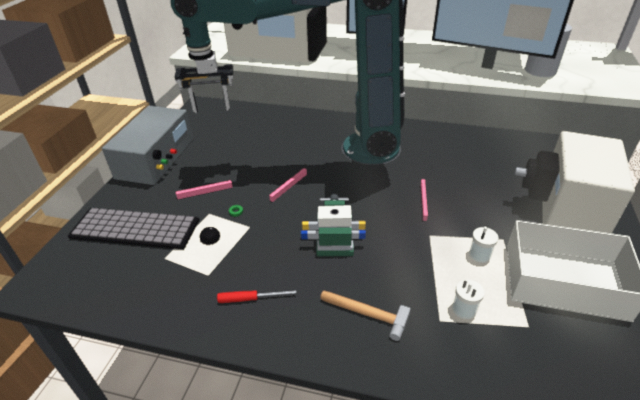

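The top view shows the vise at about (306,203), with blue bar ends at (276,205)/(336,190) and yellow ends at (279,219)/(339,205). The pink bars at (213,300), (385,292) and (485,258) lie loose on the bench and aren't meant. I'll enlarge the vise to confirm.

```bash
python3 - <<'E'
import cv2
a=cv2.imread('pics/top0.png')[170:265,260:355]; b=cv2.imread('pics/scene0.png')[190:265,290:380]
cv2.imwrite('pics/c1.png',cv2.resize(a,(570,570),interpolation=cv2.INTER_CUBIC))
cv2.imwrite('pics/c2.png',cv2.resize(b,(720,600),interpolation=cv2.INTER_CUBIC))
E
```

```text
(no output)
```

View pics/c1.png

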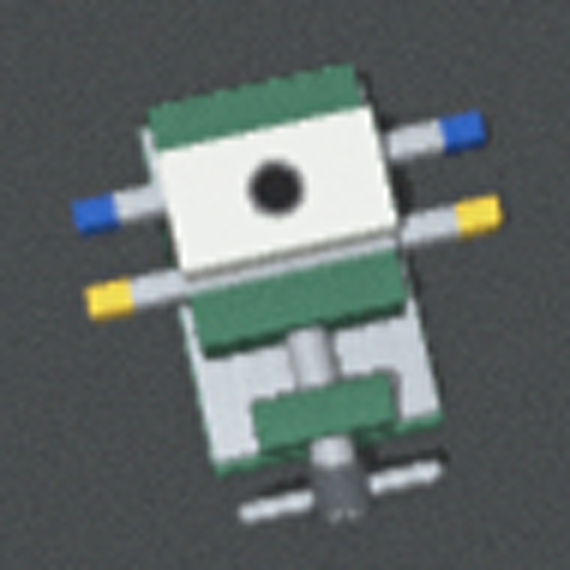

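View pics/c2.png

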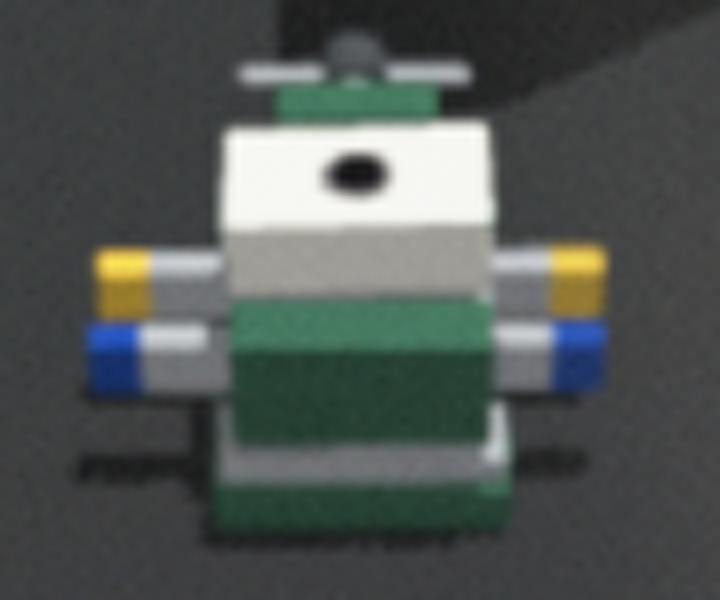

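Both crops show the bar ends clearly. Blue lies against the +x jaw and yellow against the -x (screw) jaw, with the block's white top between them. Next I'll measure the vise axes and triangulate the block's top corners.

```bash
cat > m.py <<'E'
from h import *
np.set_printoptions(precision=4,suppress=True)
T=dict(np.load('pics/top0.npz')); S=dict(np.load('pics/scene0.npz'))
t=lambda x,y:((x+.5)/6-.5+260,(y+.5)/6-.5+170)
c=lambda x,y:((x+.5)/8-.5+290,(y+.5)/8-.5+190)
E={'bl':(74,218),'br':(486,127),'yl':(88,303),'yr':(501,212)}
P={k:ray(T,*t(*v),.057)[:2] for k,v in E.items()}
print(P)
for k in 'by':
    d=P[k+'l']-P[k+'r']; print(k,np.linalg.norm(d),np.arctan2(-d[0],d[1]),(P[k+'l']+P[k+'r'])/2)
E2={'bl':(606,323),'br':(88,325),'yl':(606,246),'yr':(96,250)}
def tri(a,b):
    A=np.zeros((3,3));B=np.zeros(3)
    for s,p in((T,a),(S,b)):
        e=np.array(s['eye']); d=ray(s,*p,0)-e; d/=np.linalg.norm(d); M=np.eye(3)-np.outer(d,d); A+=M;B+=M@e
    return np.linalg.solve(A,B)
for n,a,b in(('+x+y',(160,152),(493,228)),('+x-y',(365,107),(222,230)),('-x-y',(397,232),(224,130)),('-x+y',(187,275),(488,123)),('bore',(275,187),(357,175))):
    print(n,tri(t(*a),c(*b)))
E
python3 m.py
```

```text
{'bl': array([0.5112, 0.0665]), 'br': array([ 0.5531, -0.1107]), 'yl': array([0.4743, 0.0594]), 'yr': array([ 0.5158, -0.1172])}
b 0.18204959612521052 0.2326050910085562 [ 0.5322 -0.0221]
y 0.1814251017312414 0.23069183470757787 [ 0.495  -0.0289]
+x+y [0.5289 0.0268 0.1129]
+x-y [ 0.5494 -0.0599  0.1127]
-x-y [ 0.4972 -0.0731  0.1115]
-x+y [0.4774 0.0146 0.1147]
bore [ 0.5145 -0.0222  0.1151]
```

The bars measure 181–182 mm (180 given), the vise yaw is about 0.232 and the centre about (0.514, -0.0225). The block top is at about 113 mm, which is plausible. I'll go above end_left with tool x along vise +y (tool yaw 1.802) and the fingers shut.

>>> servo_tool:
  moves:
    - [18.9,-14.75,0,-13.54,1]
    - [18.9,-14.75,0,-13.54,1]
    - [18.9,-14.75,0,-13.54,1]
    - [18.9,-14.75,0,-13.54,1]
    - [18.9,-14.75,0,-13.54,1]
    - [18.9,-14.75,0,-13.54,1]
    - [18.9,-14.75,0,-13.54,1]
    - [18.9,-14.75,0,-13.54,1]
    - [18.9,-14.75,0,-13.54,1]
    - [18.9,-14.75,0,-13.54,1]

```text
time: 0.93
tool_pos: [0.4148, -0.1472, 0.2052]
ee_rot: [-3.141, 0.0, 1.64]
wrist_force: [0.9, -0.3, -0.2]
width: 0.0308
finger_force: 0.0
```

```bash
cat > g.py <<'E'
from h import *
import sys
np.set_printoptions(precision=4,suppress=True)
C=np.array([.514,-.0225]); V=np.array([[.973,.2295],[-.2295,.973]])
o=robot.get_obs(); p=o['tool_pos']; y=o['ee_rot'][2]
print('t',o['time'],'tcp',p,'rpy',o['ee_rot'],'F',o['wrist_force'],'vise',1e3*V@(p[:2]-C),'q',o['joint_positions'])
if len(sys.argv)>1:
    tx,ty,tz=[float(a)/1e3 for a in sys.argv[1:4]]
    g=np.r_[C+V.T@[tx,ty],tz]; M=R.from_euler('xyz',o['ee_rot']).as_matrix()
    print('move units',M.T@(g-p)/.025,'turn',-np.degrees(1.802-y)/6)
E
python3 g.py 0 33 150
```

```text
t 0.9333 tcp [ 0.4148 -0.1472  0.2052] rpy [-3.1415  0.      1.6398] F [ 0.8589 -0.2961 -0.1957] vise [-125.1303  -98.6173] q [-0.4699 -0.1604  1.6109 -0.0001  1.6912 -0.5389]
move units [6.007  4.0881 2.2073] turn -1.549355923442025
```

>>> servo_tool:
  moves:
    - [6.0,4.1,0,-1.55,1]
    - [6.0,4.1,0,-1.55,1]
    - [6.0,4.1,0,-1.55,1]
    - [6.0,4.1,1.0,-1.55,1]
    - [6.0,4.1,2.0,-1.55,1]
    - [6.0,4.1,2.2,-1.55,1]
    - [6.0,4.1,2.2,-1.55,1]
    - [6.0,4.1,2.2,-1.55,1]

```text
time: 1.6
tool_pos: [0.5068, 0.0061, 0.1504]
ee_rot: [-3.14, 0.0, 1.796]
wrist_force: [0.5, 0.6, 0.4]
width: 0.0004
finger_force: 0.0
```

```bash
python3 g.py 0 33 120
```

```text
t 1.6 tcp [0.5068 0.0061 0.1504] rpy [-3.14    0.0004  1.7958] F [0.5364 0.5644 0.3782] vise [-0.4239 29.4999] q [-0.0992  0.0097  1.5608 -0.0009  1.5724 -0.3242]
move units [0.1398 0.0179 1.2156] turn -0.05959078418977984
```

>>> servo_tool:
  moves:
    - [0,0,0.4,0,1]
    - [0,0,0.8,0,1]
    - [0,0,1.1,0,1]
    - [0,0,1.2,0,1]
    - [0,0,1.2,0,1]

```text
time: 2.02
tool_pos: [0.5065, 0.0063, 0.1194]
ee_rot: [-3.14, -0.001, 1.795]
wrist_force: [0.7, -0.2, 0.1]
width: 0.0002
finger_force: 0.0
```

```bash
python3 g.py 0 33 115
```

```text
t 2.0167 tcp [0.5065 0.0063 0.1194] rpy [-3.1397 -0.0005  1.795 ] F [ 0.734  -0.2005  0.0526] vise [-0.6386 29.7767] q [-0.0994  0.0256  1.6071 -0.0001  1.5108 -0.3236]
move units [0.1283 0.0249 0.1749] turn -0.06644347583782413
```

>>> servo_tool:
  moves:
    - [0.13,0.03,0.03,-0.07,1]
    - [0.13,0.03,0.05,-0.07,1]
    - [0.13,0.03,0.07,-0.07,1]
    - [0.13,0.03,0.09,-0.07,1]
    - [0.13,0.03,0.11,-0.07,1]
    - [0.13,0.03,0.13,-0.07,1]
    - [0.13,0.03,0.15,-0.07,1]
    - [0.13,0.03,0.17,-0.07,1]

```text
time: 2.68
tool_pos: [0.5074, 0.0102, 0.1162]
ee_rot: [3.142, 0.0, 1.803]
wrist_force: [0.1, -0.1, 0.8]
width: 0.0005
finger_force: 0.0
```

```bash
python3 g.py 0 33 115
```

```text
t 2.6833 tcp [0.5074 0.0102 0.1162] rpy [3.1416 0.0001 1.8035] F [ 0.0977 -0.1268  0.7738] vise [ 1.0796 33.327 ] q [-0.0916  0.028   1.6111 -0.0001  1.5024 -0.3243]
move units [-0.0138 -0.0432  0.0486] turn 0.014239554000978538
```

>>> servo_tool:
  moves:
    - [0,0,0.02,0,1]
    - [0,0,0.04,0,1]
    - [0,0,0.06,0,1]
    - [0,0,0.08,0,1]
    - [0,0,0.1,0,1]
    - [0,0,0.12,0,1]

```text
time: 3.18
tool_pos: [0.5075, 0.0102, 0.1149]
ee_rot: [3.141, 0.0, 1.804]
wrist_force: [-2.8, 0.2, 7.4]
width: 0.0006
finger_force: 3.8
```

>>> servo_tool:
  moves:
    - [0,0,0.02,0,1]
    - [0,0,0.04,0,1]
    - [0,0,0.06,0,1]
    - [0,0,0.08,0,1]
    - [0,0,0.08,0,1]

```text
time: 3.6
tool_pos: [0.5075, 0.0102, 0.1128]
ee_rot: [3.141, 0.0, 1.804]
wrist_force: [-3.1, 0.0, 7.0]
width: 0.0003
finger_force: 3.4
```

>>> servo_tool:
  moves:
    - [0,0,-0.2,0,1]
    - [0,0,-0.4,0,1]
    - [-1.0,0,-0.4,0,1]
    - [-2.0,0,-0.4,0,1]
    - [-2.64,0,-0.4,0,1]
    - [-2.64,0,-0.4,0,1]
    - [-2.64,0,-0.3,0,1]
    - [-2.64,0,-0.26,0,1]

```text
time: 4.27
tool_pos: [0.5223, -0.0535, 0.1173]
ee_rot: [-3.141, -0.001, 1.804]
wrist_force: [-0.1, 0.0, 0.0]
width: 0.0005
finger_force: 0.0
```

```bash
python3 g.py 0 -33 115
```

```text
t 4.2667 tcp [ 0.5223 -0.0535  0.1173] rpy [-3.1411 -0.0008  1.8035] F [-0.081   0.0068  0.011 ] vise [  0.9925 -32.0448] q [-0.2104  0.0668  1.5684  0.0005  1.5071 -0.4431]
move units [-0.0375 -0.0397  0.0903] turn 0.01448089934744084
```

>>> servo_tool:
  moves:
    - [0,0,0.03,0,1]
    - [0,0,0.06,0,1]
    - [0,0,0.09,0,1]
    - [0,0,0.12,0,1]
    - [0,0,0.15,0,1]
    - [0,0,0.18,0,1]
    - [0,0,0.21,0,1]

```text
time: 4.85
tool_pos: [0.5226, -0.054, 0.1125]
ee_rot: [3.141, 0.0, 1.804]
wrist_force: [0.7, 0.8, 0.1]
width: 0.0001
finger_force: 0.0
```

>>> servo_tool:
  moves:
    - [0,0,0.03,0,1]
    - [0,0,0.06,0,1]
    - [0,0,0.09,0,1]
    - [0,0,0.12,0,1]
    - [0,0,0.15,0,1]

```text
time: 5.27
tool_pos: [0.5227, -0.054, 0.1105]
ee_rot: [3.141, 0.0, 1.804]
wrist_force: [-3.6, -0.3, 6.9]
width: 0.0006
finger_force: 3.8
```

>>> servo_tool:
  moves:
    - [0,0,0.03,0,1]
    - [0,0,0.06,0,1]
    - [0,0,0.09,0,1]
    - [0,0,0.12,0,1]

```text
time: 5.6
tool_pos: [0.5227, -0.0541, 0.1076]
ee_rot: [3.141, 0.001, 1.803]
wrist_force: [-3.7, 0.4, 8.2]
width: 0.0004
finger_force: 3.8
```

>>> servo_tool:
  moves:
    - [0,0,-0.25,0,1]
    - [0,0,-0.5,0,1]
    - [1.0,0,-0.5,0,1]
    - [2.0,0,-0.5,0,1]
    - [2.64,0,-0.5,0,1]
    - [2.64,0,-0.46,0,1]
    - [2.64,0,-0.42,0,1]
    - [2.64,0,-0.38,0,1]
    - [2.64,0,-0.34,0,1]
    - [2.64,0,-0.3,0,1]

```text
time: 6.43
tool_pos: [0.5076, 0.0093, 0.113]
ee_rot: [-3.141, 0.0, 1.802]
wrist_force: [0.2, -0.3, 0.2]
width: 0.0004
finger_force: 0.0
```

>>> servo_tool:
  moves:
    - [0,0,0.04,0,1]
    - [0,0,0.08,0,1]
    - [0,0,0.12,0,1]
    - [0,0,0.16,0,1]

```text
time: 6.77
tool_pos: [0.5074, 0.01, 0.1091]
ee_rot: [-3.142, 0.0, 1.803]
wrist_force: [-0.1, -0.3, 4.4]
width: 0.0003
finger_force: 2.5
```

>>> servo_tool:
  moves:
    - [0,0,0.03,0,1]
    - [0,0,0.06,0,1]
    - [0,0,0.09,0,1]
    - [0,0,0.12,0,1]
    - [0,0,0.15,0,1]

```text
time: 7.18
tool_pos: [0.5075, 0.01, 0.1073]
ee_rot: [3.141, 0.001, 1.804]
wrist_force: [-3.2, -1.6, 7.1]
width: 0.0004
finger_force: 3.8
```

>>> servo_tool:
  moves:
    - [0,0,0.03,0,1]
    - [0,0,0.06,0,1]
    - [0,0,0.09,0,1]
    - [0,0,0.12,0,1]

```text
time: 7.52
tool_pos: [0.5074, 0.0104, 0.105]
ee_rot: [3.141, -0.0, 1.804]
wrist_force: [-5.5, 1.4, 10.9]
width: 0.0006
finger_force: 5.7
```

>>> servo_tool:
  moves:
    - [0,0,-0.25,0,1]
    - [0,0,-0.5,0,1]
    - [-1.0,0,-0.5,0,1]
    - [-2.0,0,-0.5,0,1]
    - [-2.64,0,-0.46,0,1]
    - [-2.64,0,-0.4,0,1]
    - [-2.64,0,-0.32,0,1]
    - [-2.64,0,-0.26,0,1]
    - [-2.64,0,-0.2,0,1]
    - [-2.64,0,-0.16,0,1]

```text
time: 8.35
tool_pos: [0.5223, -0.0531, 0.1061]
ee_rot: [-3.141, -0.0, 1.805]
wrist_force: [0.2, -0.5, 0.6]
width: 0.0004
finger_force: 0.0
```

>>> servo_tool:
  moves:
    - [0,0,0.03,0,1]
    - [0,0,0.06,0,1]
    - [0,0,0.09,0,1]
    - [0,0,0.12,0,1]
    - [0,0,0.15,0,1]

```text
time: 8.77
tool_pos: [0.5227, -0.0537, 0.1043]
ee_rot: [3.141, -0.0, 1.804]
wrist_force: [-3.3, 2.2, 10.1]
width: 0.0006
finger_force: 4.8
```

>>> servo_tool:
  moves:
    - [0,0,0.03,0,1]
    - [0,0,0.06,0,1]
    - [0,0,0.09,0,1]
    - [0,0,0.12,0,1]

```text
time: 9.1
tool_pos: [0.5227, -0.0537, 0.1039]
ee_rot: [3.14, 0.0, 1.804]
wrist_force: [-7.6, 3.2, 18.4]
width: 0.0006
finger_force: 9.3
```

>>> servo_tool:
  moves:
    - [0,0,0.02,0,1]
    - [0,0,0.04,0,1]
    - [0,0,0.06,0,1]
    - [0,0,0.06,0,1]
    - [0,0,0.06,0,1]

```text
time: 9.52
tool_pos: [0.5228, -0.0537, 0.1037]
ee_rot: [3.139, 0.001, 1.804]
wrist_force: [-8.6, 3.3, 20.8]
width: 0.0005
finger_force: 10.4
```

```bash
python3 g.py 0 -33 104
```

```text
t 9.5167 tcp [ 0.5228 -0.0537  0.1037] rpy [3.1392 0.0007 1.8038] F [-8.5943  3.2501 20.7565] vise [  1.3652 -32.3532] q [-0.2105  0.0738  1.5887  0.0004  1.4766 -0.4436]
move units [-0.025  -0.0546 -0.0118] turn 0.01744172228278453
```

>>> servo_tool:
  moves:
    - [0,0,-0.3,0,1]
    - [0,0,-0.6,0,1]
    - [1.0,0,-0.6,0,1]
    - [2.0,0,-0.6,0,1]
    - [2.64,0,-0.56,0,1]
    - [2.64,0,-0.5,0,1]
    - [2.64,0,-0.45,0,1]
    - [2.64,0,-0.4,0,1]
    - [2.64,0,-0.35,0,1]
    - [2.64,0,-0.3,0,1]

```text
time: 10.35
tool_pos: [0.5076, 0.0094, 0.1054]
ee_rot: [-3.141, 0.0, 1.802]
wrist_force: [-0.6, 0.5, 0.2]
width: 0.0002
finger_force: 0.0
```

>>> servo_tool:
  moves:
    - [0,0,0.03,0,1]
    - [0,0,0.06,0,1]
    - [0,0,0.09,0,1]
    - [0,0,0.12,0,1]

```text
time: 10.68
tool_pos: [0.5075, 0.0097, 0.1043]
ee_rot: [3.141, 0.001, 1.803]
wrist_force: [-4.0, -0.7, 10.3]
width: 0.0006
finger_force: 5.0
```

>>> servo_tool:
  moves:
    - [0,0,0.03,0,1]
    - [0,0,0.06,0,1]
    - [0,0,0.09,0,1]
    - [0,0,0.12,0,1]
    - [0,0,0.15,0,1]
    - [0,0,0.15,0,1]

```text
time: 11.18
tool_pos: [0.5075, 0.0099, 0.104]
ee_rot: [3.14, 0.001, 1.803]
wrist_force: [-9.4, 0.6, 19.8]
width: 0.0005
finger_force: 10.0
```

>>> servo_tool:
  moves:
    - [0,0,0.03,0,1]
    - [0,0,0.06,0,1]
    - [0,0,0.08,0,1]
    - [0,0,0.08,0,1]
    - [0,0,0.08,0,1]

```text
time: 11.6
tool_pos: [0.5075, 0.01, 0.1037]
ee_rot: [3.139, 0.001, 1.803]
wrist_force: [-10.9, 0.7, 25.6]
width: 0.0007
finger_force: 13.3
```

>>> servo_tool:
  moves:
    - [0,0,-0.3,0,1]
    - [0,0,-0.6,0,1]
    - [-1.0,0,-0.6,0,1]
    - [-2.0,0,-0.6,0,1]
    - [-2.64,0,-0.56,0,1]
    - [-2.64,0,-0.5,0,1]
    - [-2.64,0,-0.45,0,1]
    - [-2.64,0,-0.4,0,1]
    - [-2.64,0,-0.35,0,1]
    - [-2.64,0,-0.3,0,1]

```text
time: 12.43
tool_pos: [0.5224, -0.0532, 0.1042]
ee_rot: [-3.141, -0.0, 1.805]
wrist_force: [-0.7, -0.0, 7.9]
width: 0.0003
finger_force: 3.9
```

>>> servo_tool:
  moves:
    - [0,0,0.03,0,1]
    - [0,0,0.06,0,1]
    - [0,0,0.09,0,1]
    - [0,0,0.12,0,1]
    - [0,0,0.15,0,1]
    - [0,0,0.18,0,1]
    - [0,0,0.2,0,1]
    - [0,0,0.2,0,1]

```text
time: 13.1
tool_pos: [0.5226, -0.0535, 0.1039]
ee_rot: [3.14, 0.001, 1.804]
wrist_force: [-7.6, 1.8, 17.3]
width: 0.0004
finger_force: 8.5
```

>>> servo_tool:
  moves:
    - [0,0,0.03,0,1]
    - [0,0,0.06,0,1]
    - [0,0,0.09,0,1]
    - [0,0,0.11,0,1]
    - [0,0,0.11,0,1]
    - [0,0,0.11,0,1]

```text
time: 13.6
tool_pos: [0.5227, -0.0537, 0.1035]
ee_rot: [3.139, 0.002, 1.804]
wrist_force: [-11.3, 1.6, 26.1]
width: 0.0
finger_force: 12.8
```

Both ends stopped at the same height (103.5–103.7 mm) under about 26 N each, so the block should be home and level. Next I'll lift clear and go to the blue bar's -y end (vise x about +19, y about -94).

>>> servo_tool:
  moves:
    - [0,0,-0.3,0,1]
    - [0,0,-0.8,0,1]
    - [0,0,-1.4,0,1]
    - [0,0,-2.0,0,1]
    - [0,0,-2.0,0,1]
    - [-1.6,0.35,-2.0,0,1]
    - [-3.2,0.7,-2.0,0,1]
    - [-3.3,0.7,-2.0,0,1]
    - [-3.3,0.7,-2.0,0,1]

```text
time: 14.35
tool_pos: [0.5586, -0.1318, 0.1449]
ee_rot: [-3.139, -0.001, 1.801]
wrist_force: [-0.2, 0.3, 0.4]
width: 0.0003
finger_force: 0.0
```

```bash
python3 g.py 18.5 -112 42
python3 - <<'E'
from h import *
a=snap('scene','s1')['image'][170:270,280:400]; b=snap('top','t1')['image'][170:250,260:356]
cv2.imwrite('pics/c3.png',np.vstack([cv2.resize(a,(480,400),interpolation=2),cv2.resize(b,(480,400)[:1]+(200,))]) if 0 else cv2.resize(a,(720,600),interpolation=2))
cv2.imwrite('pics/c4.png',cv2.resize(b,(576,480),interpolation=2))
E
```

```text
t 14.35 tcp [ 0.5586 -0.1318  0.1449] rpy [-3.1394 -0.0013  1.8007] F [-0.173   0.3428  0.4162] vise [  18.3257 -116.5461] q [-0.3304  0.1614  1.4085 -0.0001  1.5743 -0.5603]
move units [0.1792 0.0154 4.1154] turn -0.012553868597911516
```

View pics/c3.png

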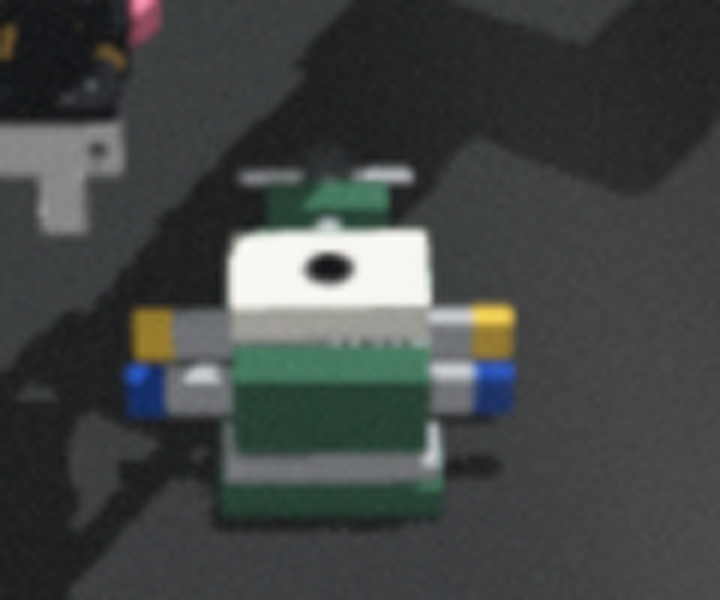

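The crop shows the block low and level between the jaws, with its top edge at rows 228–310. Both bars are still in place: blue ends at (145,390)/(495,390), yellow ends at (152,335)/(494,328). Next is lowering beside the blue end.

>>> servo_tool:
  moves:
    - [0,0,1.0,0,1]
    - [0,0,2.0,0,1]
    - [0,0,3.0,0,1]
    - [0,0,3.8,0,1]
    - [0,0,4.1,0,1]
    - [0,0,4.1,0,1]
    - [0.15,0,4.1,0,1]
    - [0.25,0,4.1,0,1]
    - [0.3,0,4.1,0,1]
    - [0.3,0,4.1,0,1]

```text
time: 15.28
tool_pos: [0.5579, -0.1228, 0.046]
ee_rot: [3.139, 0.002, 1.804]
wrist_force: [-0.4, -0.7, -0.2]
width: 0.0007
finger_force: 0.0
```

```bash
python3 g.py 18.5 -103 42
```

```text
t 15.2833 tcp [ 0.5579 -0.1228  0.046 ] rpy [3.1389 0.0016 1.804 ] F [-0.4437 -0.6616 -0.1921] vise [  19.7304 -107.6503] q [-0.3159  0.2157  1.5478  0.0001  1.375  -0.5492]
move units [ 0.1889 -0.0498  0.1602] turn 0.019505933872142393
```

>>> servo_tool:
  moves:
    - [0.04,-0.03,0.1,0,1]
    - [0.08,-0.03,0.15,0,1]
    - [0.12,-0.03,0.15,0,1]
    - [0.16,-0.03,0.15,0,1]
    - [0.18,-0.03,0.15,0,1]
    - [0.2,-0.03,0.15,0,1]

```text
time: 15.78
tool_pos: [0.5551, -0.119, 0.0404]
ee_rot: [-3.141, 0.001, 1.803]
wrist_force: [0.3, -2.5, -1.7]
width: 0.0007
finger_force: 1.3
```

>>> servo_tool:
  moves:
    - [0.02,0,0,0,1]
    - [0.02,0,0,0,1]
    - [0.02,0,0,0,1]

```text
time: 16.03
tool_pos: [0.5551, -0.1189, 0.0404]
ee_rot: [-3.142, 0.002, 1.803]
wrist_force: [0.5, -5.0, -1.4]
width: 0.0003
finger_force: 2.4
```

```bash
python3 g.py
```

```text
t 16.0333 tcp [ 0.5551 -0.1189  0.0404] rpy [-3.1415  0.002   1.8031] F [ 0.5156 -5.0001 -1.3823] vise [  17.8521 -103.2357] q [-0.3098  0.2147  1.5608 -0.0018  1.3651 -0.5418]
```

Blue held 5 N with no movement (0.1 mm of travel). I'll back off and go to the yellow bar's end.

>>> servo_tool:
  moves:
    - [-0.3,0,0,0,1]
    - [-0.6,0,0,0,1]
    - [-0.6,0,0,0,1]
    - [-0.6,-0.8,0,0,1]
    - [-0.6,-1.5,0,0,1]
    - [-0.6,-1.5,0,0,1]
    - [-0.4,-1.5,0,0,1]
    - [-0.3,-1.5,0,0,1]
    - [-0.25,-1.5,0,0,1]
    - [-0.25,-1.5,0,0,1]

```text
time: 16.87
tool_pos: [0.5205, -0.1318, 0.0406]
ee_rot: [3.141, -0.0, 1.804]
wrist_force: [0.3, -0.4, 0.3]
width: 0.0003
finger_force: 0.0
```

```bash
python3 g.py -19.5 -101 42
```

```text
t 16.8667 tcp [ 0.5205 -0.1318  0.0406] rpy [ 3.1411 -0.0001  1.8045] F [ 0.3429 -0.3614  0.3089] vise [ -18.7379 -107.8864] q [-0.3539  0.1501  1.6363  0.0003  1.3547 -0.5877]
move units [ 0.278  -0.0294 -0.0563] turn 0.02386165018479172
```

>>> servo_tool:
  moves:
    - [0.04,0,0,0,1]
    - [0.08,0,0,0,1]
    - [0.11,0,0,0,1]
    - [0.14,0,0,0,1]
    - [0.17,0,0,0,1]
    - [0.19,0,0,0,1]
    - [0.21,0,0,0,1]

```text
time: 17.45
tool_pos: [0.5187, -0.1274, 0.0405]
ee_rot: [3.142, 0.0, 1.803]
wrist_force: [0.0, -0.9, 0.7]
width: 0.0008
finger_force: 0.0
```

>>> servo_tool:
  moves:
    - [0.02,0,0,0,1]
    - [0.04,0,0,0,1]
    - [0.06,0,0,0,1]

```text
time: 17.7
tool_pos: [0.5183, -0.126, 0.0405]
ee_rot: [3.142, 0.0, 1.803]
wrist_force: [-0.2, 0.1, 1.0]
width: 0.0007
finger_force: 0.5
```

>>> servo_tool:
  moves:
    - [0.02,0,0,0,1]
    - [0.02,0,0,0,1]

```text
time: 17.87
tool_pos: [0.5183, -0.126, 0.0405]
ee_rot: [3.142, 0.001, 1.803]
wrist_force: [1.1, -1.9, -0.3]
width: 0.0007
finger_force: 0.8
```

>>> servo_tool:
  moves:
    - [0.015,0,0,0,1]
    - [0.025,0,0,0,1]
    - [0.025,0,0,0,1]
    - [0.025,0,0,0,1]

```text
time: 18.2
tool_pos: [0.5183, -0.1259, 0.0406]
ee_rot: [3.141, 0.002, 1.803]
wrist_force: [1.2, -5.4, -1.0]
width: 0.0005
finger_force: 2.6
```

```bash
python3 g.py
```

```text
t 18.2 tcp [ 0.5183 -0.1259  0.0406] rpy [3.1415 0.0021 1.8032] F [ 1.2149 -5.4086 -1.0412] vise [ -19.5589 -101.5935] q [-0.3435  0.142   1.6456 -0.0017  1.3527 -0.5755]
```

Yellow held about 5.4 N without sliding. I'll back off and clear the hand.

>>> servo_tool:
  moves:
    - [-0.3,0,0,0,1]
    - [-0.8,0,0,0,1]
    - [-1.2,0,0,0,1]
    - [-1.2,0,-1.2,0,1]
    - [-1.2,0,-2.8,0,1]
    - [-1.2,0,-4.4,0,1]
    - [-2.4,0,-6.0,0,1]
    - [-3.6,0,-6.4,0,1]
    - [-4.0,0,-6.4,0,1]
    - [-4.0,0,-6.4,0,1]

```text
time: 19.03
tool_pos: [0.5418, -0.2251, 0.2012]
ee_rot: [3.14, 0.001, 1.8]
wrist_force: [0.2, 0.4, -1.0]
width: 0.0006
finger_force: 0.0
```

```bash
python3 - <<'E'
from h import *
a=snap('top','t2')['image']; o=cv2.imread('pics/top0.png')
f=lambda i:cv2.resize(i[170:250,265:345],(400,400),interpolation=2)
cv2.imwrite('pics/c5.png',np.hstack([f(o),f(a)]))
E
```

```text
(no output)
```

View pics/c5.png

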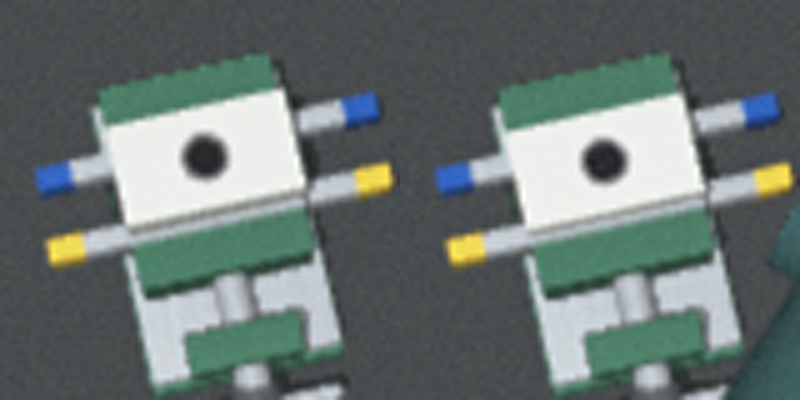

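The before and after crops show the bar ends at the same pixels: blue at (55,178) and (455,178), yellow at (67,248) and (467,248). The block sits lower and the hand is clear, so I'm handing in.

```bash
python3 -c "
from bench import robot
print(robot.close_job())"
```

```text
the job is handed in; nothing more can be done
None
```

The job is handed in, though the hand-in gave no verdict: the block is pressed home and level on both parallels (about 26 N on each end), the blue and yellow bars each held a push of about 5 N without sliding, and the hand is clear.

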